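# Put the clay paddle away in the sliding-cover tool box

### The arm

A 7-joint arm with a two-finger parallel gripper is mounted at the origin on the work surface. World frame = base frame: x ahead of the robot, y to its left, z up, the work surface at z = 0. Lengths are in mm, angles in rad, forces in N, time in s.
With the tool pointing down it reaches from about 425 to 825 mm from the base axis. Payload 3.6 kg.
Tool frame: the origin (TCP) lies midway between the tips of the shut fingers; the grasp point (between the pads) lies 19 mm behind it; z points along the fingers, y is the line along which they close (so a half turn about z gives the same grasp; the last joint's range is limited). The gripper opens to 93 mm and grips with 3 to 60 N. Pads are 15 mm wide; open, the fingers measure 128 mm over their backs; the gripper's body (75 mm by 188 mm) begins 65 mm behind the grasp point.
Start: joints at [1.228, 0.615, -0.013, 1.423, 0.008, 1.103, -0.04], TCP at [202.504, -617.62, 218.64] pointing down, gripper open.
Joint ranges: [-3.12, 3.12], [-0.3, 2.06], [-1.34, 1.32], [0.26, 2.42], [-1.36, 4.5], [0.01, 1.98], [-2.84, 2.84]. Speed limits (rad/s): [2.79, 2.79, 3.14, 3.14, 3.14, 3.14, 3.14].

### API

Orientations are given as [roll, pitch, yaw] about the fixed x, y, z axes, in that order (R = Rz(yaw) Ry(pitch) Rx(roll)).
In Python, from plant import status, imaging, ctrl gives the robot as it stands. The module is installed in compiled form; this text tells all that it offers.
- The arm moves only by the shell command python3 -m crank 'ROWS'. ROWS is JSON, a list of rows, each a list of 5 numbers: the shift along the tool's x, y, z in m, then the turn about the tool's z in rad, then the closure, from 0 (fully open) to 1 (shut). A call has exactly 10 rows; each row is the pose to reach, as a shift and turn from the pose commanded when the call began, along the tool's axes at that moment; what a row does not reach only later rows make up. A row lasts 1/8 s, in which the tool goes at most 62.5 mm and 10.7 degrees, less where a joint would pass 70% of its speed; a pose out of reach is approached as far as the arm can. A call with a gripper value outside its range is refused whole. The fingers move at their own pace and stop on an object; the grip force is fixed at half the most. Time passes only in rows, so rows that repeat a pose let the fingers close, or fill a call up. It gives the time, the measured TCP pose, the force, the opening and the grip force at its end, in the units of the state.
- status.get_obs(): the state, without advancing time (a new reading comes with each control period).
- imaging.capture(name): name is "side" or "top" or "wrist"; returns the picture (400x640x3 uint8, red, green, blue); there is no depth.
- imaging.camera_info(name): a dict with "camera_matrix" (3x3 intrinsics, pixels), "R" (3x3) and "t" (3): a world point X has camera coordinates R X + t; the wrist camera has in their place "T_tool_cam" (4x4, takes a point from camera to tool coordinates, whose origin is the TCP and whose axes are the flange's). Camera axes: x right, y down, z forward; pixel columns grow to the right and rows downward; lengths in mm; the calibration is good to about 2 mm. A picture is of the moment at which its call begins: read the wrist's pose just before it. camera_info takes no time and is no camera call.
- ctrl.hand_in(): hands the job in; it is judged then, once.
The state is a dict: "t": time; "joints": joint angles; "qd": joint speeds; "effort": joint torques, N m; "tool_pos": TCP position; "tcp_rot": TCP orientation; "force": force on the tool from outside, world axes, zero at the start; "wrist_torque": the same for the moment, N m; "opening": finger opening in mm; "gripper_force": force on a finger pad.
Only numpy, scipy, OpenCV 4.12 (cv2) and the standard library are available. Lean on these libraries where they do the work, as an engineer would, in place of code of your own. Each camera call takes 0.05 s, during which the arm holds its last target. There are 200 camera calls.

### The job

Put the small clay paddle away: slide back the cover of the wooden tool box, take the paddle from its sloping rest and lay it flat in the long compartment, set down and not dropped, then slide the cover fully shut. Leave the pots, the jar and the cup where they stand.

Things in the scene. Friction and masses are not known exactly. Their poses are not given: they have to be found in the camera images.
- box: Wooden tool box fixed on the tiles, 200 (x) x 100 (y) mm, 52 mm high. Origin: centre of its underside, z up, x the way the cover slides OPEN. Side walls 8 mm thick. Closed end wall at x = -100 to -94, 52 mm high; low end wall at x = 94 to 100, 40 mm high, the cover passes over it. A partition 38 mm high at x = 48 to 53 parts the long compartment from a small one that stays empty.
- compartment (a point): Centre of the long compartment's floor, 6 mm above the tiles, axes as the box (at x = -23 mm in the box). The compartment is 142 mm long (x +-71), 84 mm wide (y +-42) and 34 mm deep from floor to cover.
- lid (a joint): Sliding cover, how far it is open in m: 0 fully shut (against the closed end wall), 0.155 fully back; starts a little ajar, its end sticking out over the low end wall. Slides along the box's +x with about 1.5 N of friction, stays where it is left, runs in grooves and cannot lift off. From 0.142 on the long compartment is wholly uncovered.
- lid_grip (a point): Top centre of the cover's wooden pull bar, in the middle of the cover, over the box's origin when shut; axes as the box. The bar is 22 mm high, 12 mm thick along x (sliding direction), 56 mm long across (y). The cover's upper face is 22 mm below this point (46 mm above the tiles); the side walls' lips rise 6 mm above that face, 42 mm to either side.
- paddle: Small clay paddle of light wood, 120 mm long, 50 to 110 g. Origin: mid-length on its flat underside; x towards the handle's end, z up from the underside. Blade x = -60 to -16, 44 mm wide, 16 thick; neck 34 wide to x = 2; handle x = 2 to 60, 22 mm wide (y), 24 high (z). Centre of mass about x = -5. Starts on the rest, underside on the slope, blade down against the ledge: x rises at 0.58 rad.
- rest: Dark wooden rest fixed on the tiles: a board 150 x 90 mm sloping at 0.58 rad (33 degrees) on a 140 x 90 mm foot, rising along its x to 106 mm, with a ledge 12 mm high across its lower end. Origin: centre of the foot's underside, z up.
- pot_a: Pinch pot of fired clay, 72 mm across, 40 mm high, loose, beyond the closed end of the box. Origin: centre of its underside. Leave it.
- pot_b: Larger pinch pot, 84 mm across, 46 mm high, loose, towards the back. Origin: centre of its underside. Leave it.
- jar: Rust-orange pottery jar, 120 mm across, 155 mm high, loose, at the back. Origin: centre of its underside. Leave it.
- cup: Wooden cup, 62 mm across, 60 mm high, loose, by the high end of the rest, with a glass marble in it. Origin: centre of its underside. Leave it.

How it is judged:
By the outcome, as a careful person would: the job done as asked, in the order asked, and still so for the second after the job is handed in, with the robot touching nothing.
It also fails if it takes over 64 s, if anything falls off the work surface, if the arm or the gripper's body presses on something with over 40 N, if the wrist force passes 120 N, or if a joint passes its speed limit or range.

## Working session

There is one attempt and no reset: what is moved stays moved. The work goes in short steps, Python scripts to look and compute and a shell command to move; the robot and the scene stay as the last step left them, time stands still between calls to the robot, and variables do not carry over. Pictures are saved under pics/ and viewed, at most 10 in all, crops included, and the job is handed in when it is done.

```bash
mkdir -p pics; ls; python3 - <<'E'
from plant import status, imaging, ctrl
import cv2, numpy as np
np.set_printoptions(precision=4,suppress=True)
o=status.get_obs(); print({k:np.round(v,3) for k,v in o.items()})
for n in ["side","top","wrist"]:
    im=imaging.capture(n); cv2.imwrite(f"pics/{n}0.png",im[...,::-1])
    i=imaging.camera_info(n); print(n,i)
E
```

```text
pics
{'t': np.float64(0.0), 'joints': array([ 1.228,  0.616, -0.013,  1.425,  0.008,  1.103, -0.04 ]), 'qd': array([-0.002,  0.   ,  0.   ,  0.   , -0.001,  0.002, -0.002]), 'effort': array([  0.   , -45.893,   0.208, -16.575,  -0.061,   0.02 ,   0.   ]), 'tool_pos': array([ 202.247, -616.906,  217.504]), 'tcp_rot': array([-3.139,  0.   ,  0.317]), 'force': array([-0.269,  0.277,  0.69 ]), 'wrist_torque': array([ 0.038, -0.022,  0.012]), 'gripper_force': np.float64(0.0), 'opening': np.float64(93.007)}
side {'camera_matrix': array([[426.6361,   0.    , 328.3161],
       [  0.    , 426.6361, 199.4906],
       [  0.    ,   0.    ,   1.    ]]), 'R': array([[ 0.9995, -0.0249,  0.019 ],
       [ 0.0041, -0.4971, -0.8677],
       [ 0.0311,  0.8673, -0.4968]]), 't': array([-599.2128,   45.0129, 1192.7506])}
top {'camera_matrix': array([[390.4817,   0.    , 319.1445],
       [  0.    , 390.4817, 202.2168],
       [  0.    ,   0.    ,   1.    ]]), 'R': array([[ 0.0091, -0.9999, -0.0129],
       [-0.9935, -0.0076, -0.1139],
       [ 0.1138,  0.0138, -0.9934]]), 't': array([ -7.2713, 627.5846, 920.1211])}
wrist {'camera_matrix': array([[286.2497,   0.    , 316.6296],
       [  0.    , 286.2497, 202.5207],
       [  0.    ,   0.    ,   1.    ]]), 'T_tool_cam': array([[   0.0004,   -0.9592,   -0.2827,   79.449 ],
       [   1.    ,    0.0003,    0.0004,   -0.4075],
       [  -0.0003,   -0.2827,    0.9592, -165.2694],
       [   0.    ,    0.    ,    0.    ,    1.    ]])}
```

View pics/top0.png

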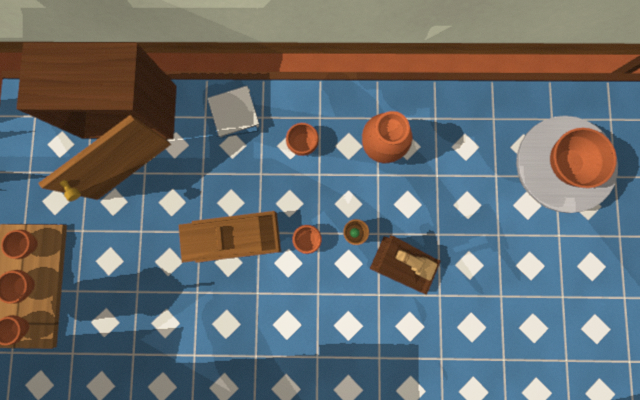

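View pics/side0.png

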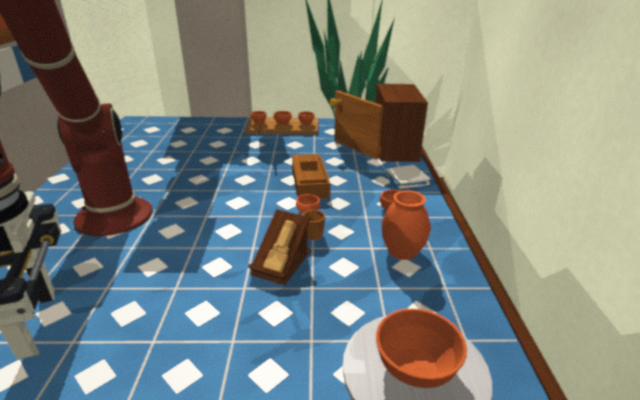

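The top view shows the box at about (228,237), with its closed end to the right by pot_a (306,239). The cup is at (356,232) and the rest with the paddle at about (405,265). The side view shows the rest at (283,245), the box at (311,177) and the jar at (406,225). I'll zoom in next.

```bash
python3 - <<'E'
import cv2, numpy as np
t=cv2.imread('pics/top0.png'); s=cv2.imread('pics/side0.png')
a=cv2.resize(t[200:300,170:290],(480,400),interpolation=cv2.INTER_CUBIC)
a2=cv2.resize(t[220:300,360:450],(320,284),interpolation=cv2.INTER_CUBIC)
b=cv2.resize(s[140:290,240:340],(320,480),interpolation=cv2.INTER_CUBIC)
c=np.zeros((600,800,3),np.uint8); c[:400,:480]=a; c[:284,480:]=a2; 
c[284:600,480:]=cv2.resize(s[200:290,240:331],(320,316),interpolation=cv2.INTER_CUBIC)
c[400:600,:480]=cv2.resize(s[145:205,260:404],(480,200),interpolation=cv2.INTER_CUBIC)
cv2.imwrite('pics/crop0.png',c)
E
```

```text
(no output)
```

View pics/crop0.png

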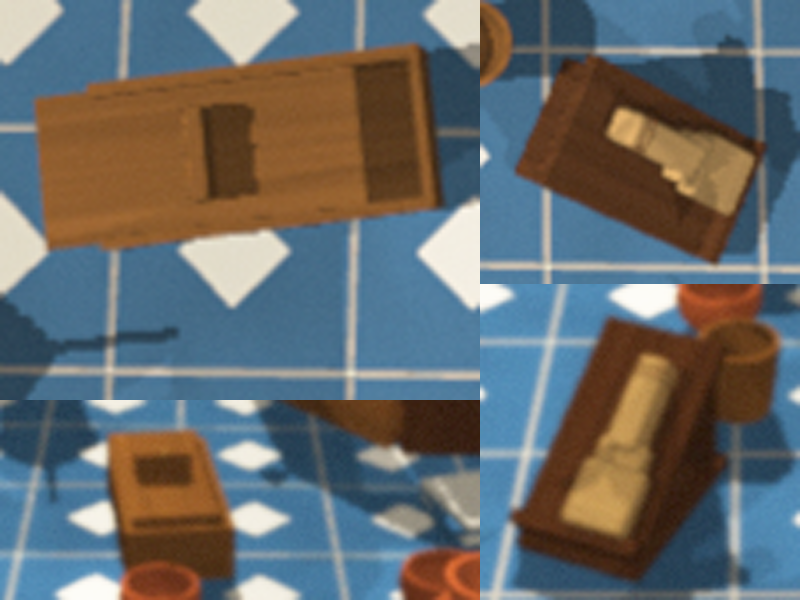

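The crop shows the box's closed end at top-view pixels (274.5,211.5)-(279.5,251). The pull bar is at about (218,237) with a dark shadow beside it, and the cover is roughly 30 mm open. The paddle's handle is up and left on the rest, with the blade at the lower right against the ledge.

```bash
cat > h.py <<'E'
import numpy as np, cv2
from scipy.spatial.transform import Rotation as Ro
from plant import status, imaging
np.set_printoptions(precision=3,suppress=True)
def cam(name,obs=None):
    i=imaging.camera_info(name); K=i['camera_matrix']
    if name!='wrist': R,t=i['R'],i['t']; return K,R.T,-R.T@t
    o=obs or status.get_obs(); Rt=Ro.from_euler('xyz',o['tcp_rot']).as_matrix(); T=i['T_tool_cam']
    return K,Rt@T[:3,:3],Rt@T[:3,3]+o['tool_pos']
def ray(c,uv):
    K,R,C=c; d=R@np.linalg.solve(K,[uv[0],uv[1],1.]); return C,d/np.linalg.norm(d)
def plane(c,uv,z):
    C,d=ray(c,uv); return C+d*(z-C[2])/d[2]
def tri(rays):
    A=sum(np.eye(3)-np.outer(d,d) for _,d in rays); b=sum((np.eye(3)-np.outer(d,d))@C for C,d in rays); return np.linalg.solve(A,b)
def proj(c,X):
    K,R,C=c; p=K@(R.T@(np.asarray(X,float)-C)); return p[:2]/p[2]
E
python3 - <<'E'
from h import *
c=cam('top')
T=lambda x,y:(170+x/4,200+y/4)
for n,p,z in [('closedA',T(418,46),52),('closedB',T(438,205),52),('lidA',T(35,98),46),('lidB',T(50,248),46),('barA',T(183,108),68),('barB',T(190,197),68),('bar2A',T(203,105),68),('bar2B',T(210,198),68)]: print(n,plane(c,p,z))
P=lambda x,y:(360+x*90/320,220+y*80/284)
for n,p,z in [('restHiL',P(592-480,57),106),('restHiL2',P(560-480,75),106),('restHi2',P(518-480,172),106),('ledge1',P(765-480,148),10),('ledge2',P(715-480,262),10),('handle end',P(615-480,122),100),('blade',P(740-480,182),30)]: print(n,plane(c,p,z))
print('pot',plane(c,(306,239),40),'cup',plane(c,(356,232),60),'jar',plane(c,(390,128),155),'potb',plane(c,(302,139),46))
E
```

```text
closedA [602.493 104.864  52.   ]
closedB [507.822  90.869  52.   ]
lidA [569.648 336.751  46.   ]
lidB [480.104 323.236  46.   ]
barA [563.303 240.627  68.   ]
barB [511.31  234.466  68.   ]
bar2A [565.169 228.874  68.   ]
bar2B [510.837 222.703  68.   ]
restHiL [ 544.541 -165.738  106.   ]
restHiL2 [ 533.059 -145.518  106.   ]
restHi2 [ 472.445 -118.781  106.   ]
ledge1 [ 485.494 -300.918   10.   ]
ledge2 [ 407.616 -264.714   10.   ]
handle end [ 503.916 -180.748  100.   ]
blade [ 463.219 -277.621   30.   ]
pot [537.591  28.827  40.   ] cup [554.705 -90.06   60.   ] jar [ 778.247 -156.895  155.   ] potb [783.242  41.614  46.   ]
```

```bash
python3 -m crank '[[0.03,-0.024,0,0,0],[0.08,-0.063,0,0,0],[0.128,-0.1,0,0,0],[0.176,-0.138,0,0,0],[0.224,-0.176,0,0,0],[0.272,-0.213,0,0,0],[0.32,-0.25,0,0,0],[0.36,-0.282,0,0,0],[0.394,-0.309,0,0,0],[0.394,-0.309,0,0,0]]'; python3 - <<'E'
from h import *
o=status.get_obs(); print(o['tool_pos'],o['tcp_rot'],o['joints'],o['t'])
im=imaging.capture('wrist'); cv2.imwrite('pics/w1.png',im[...,::-1])
np.save('w1.npy',np.r_[o['tool_pos'],o['tcp_rot']])
E
```

```text
t: 1.4
tool_pos: [482.7, -196.6, 218.5]
tcp_rot: [-3.14, -0.002, 0.325]
force: [-0.2, -0.3, 0.9]
opening: 93.1
gripper_force: 0.0
[ 482.725 -196.633  218.476] [-3.14  -0.002  0.325] [ 0.405  0.417 -0.085  1.793  0.039  0.934 -0.941] 1.4
```

View pics/w1.png

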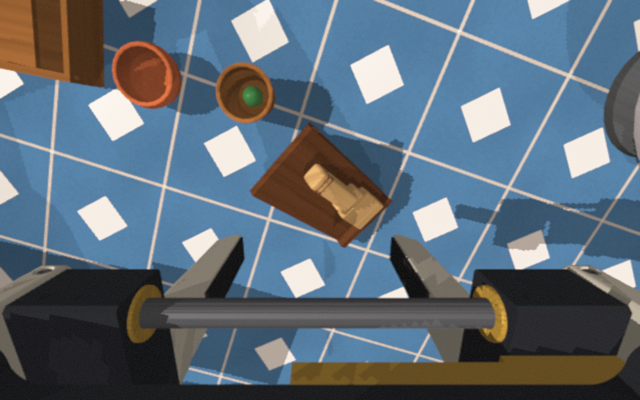

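The wrist view shows the paddle clearly: handle end at about (313,170), blade end at about (370,215). The rest's high edge is at (310,125)-(253,190). The cup is at (245,90), pot_a at (147,75), and the box's closed end at the upper left.

```bash
python3 - <<'E'
from h import *
P=np.load('w1.npy'); cw=cam('wrist',dict(tool_pos=P[:3],tcp_rot=P[3:]))
im=cv2.imread('pics/w1.png'); hsv=cv2.cvtColor(im,cv2.COLOR_BGR2HSV)
print('paddle px',hsv[185,335],hsv[210,362],'rest',hsv[185,285],hsv[225,335])
roi=np.zeros(im.shape[:2],np.uint8); roi[120:255,240:400]=255
pm=((hsv[...,0]>8)&(hsv[...,0]<28)&(hsv[...,2]>135)&(hsv[...,1]>70)).astype(np.uint8)*255&roi
rm=((hsv[...,0]<28)&(hsv[...,1]>60)).astype(np.uint8)*255&roi
for n,m in (('paddle',pm),('rest',rm)):
    m=cv2.morphologyEx(m,cv2.MORPH_OPEN,np.ones((3,3)))
    cs=max(cv2.findContours(m,0,2)[0],key=cv2.contourArea); print(n,cv2.contourArea(cs))
    r=cv2.minAreaRect(cs); print(r,cv2.boxPoints(r).round(1).tolist())
    h=cv2.convexHull(cs); print(cv2.approxPolyDP(h,2.5,True)[:,0].tolist()); print(cv2.approxPolyDP(cs,2,True)[:,0].tolist())
c=im[110:260,235:405]; cv2.imwrite('pics/w1c.png',cv2.resize(c,(680,600),interpolation=cv2.INTER_CUBIC))
E
```

```text
paddle px [ 16 130 171] [ 16 130 182] rest [ 13 173  81] [ 11 159  85]
paddle 1843.5
((340.7941589355469, 193.3235321044922), (80.15580749511719, 35.68505859375), 40.60129928588867) [[298.79998779296875, 180.8000030517578], [322.0, 153.6999969482422], [382.79998779296875, 205.89999389648438], [359.6000061035156, 233.0]]
[[304, 175], [317, 164], [369, 194], [381, 208], [358, 228], [341, 217], [312, 189]]
[[304, 175], [312, 189], [320, 191], [341, 217], [358, 228], [381, 208], [369, 194], [363, 196], [355, 190], [355, 197], [336, 182], [328, 180], [325, 183], [326, 175], [317, 164]]
rest 8557.0
((319.2283935546875, 194.53851318359375), (114.15605926513672, 91.45336151123047), 43.2642936706543) [[246.3000030517578, 188.6999969482422], [309.0, 122.0999984741211], [392.1000061035156, 200.39999389648438], [329.5, 267.0]]
[[308, 124], [390, 200], [345, 246], [251, 192]]
[[308, 124], [251, 192], [329, 234], [345, 246], [384, 209], [390, 200], [311, 124]]
```

View pics/w1c.png

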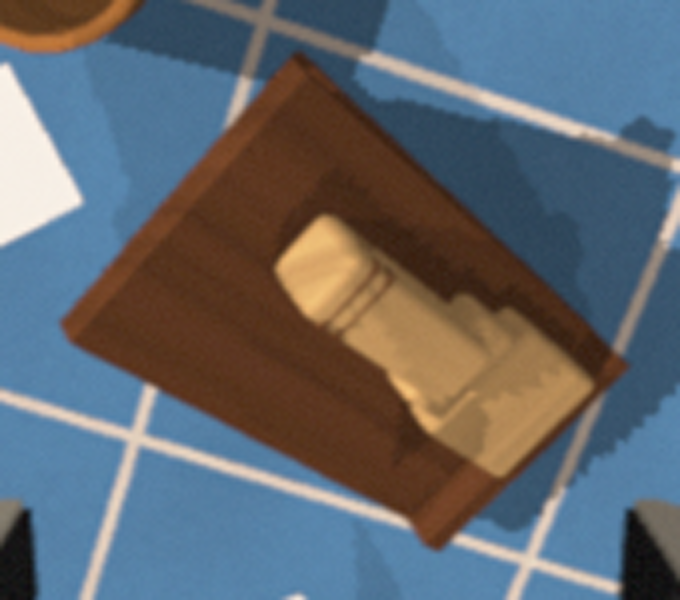

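The crop (offset 235,110, scale 4) shows the rest's top edge corners at crop (90,338) and (322,70), and its ledge corners at (628,365) and (435,548). The blade's top end corners are at (595,385) and (500,475), and the handle edges near the ring at (378,262) and (330,325).

```bash
python3 - <<'E'
from h import *
P=np.load('w1.npy'); cw=cam('wrist',dict(tool_pos=P[:3],tcp_rot=P[3:]))
W=lambda x,y:(235+x/4-.4,110+y/4-.4)
A=plane(cw,W(90,338),106);B=plane(cw,W(322,70),106)
print('hi',A,B,np.linalg.norm(A-B))
for z in (10,20,30,36):
    C=plane(cw,W(628,365),z);D=plane(cw,W(435,548),z); print('lo',z,C,D,np.linalg.norm(C-D),'len',np.linalg.norm(((A+B)-(C+D))[:2]/2))
w=(A-B)[:2]/np.linalg.norm((A-B)[:2]); xs=np.array([-w[1],w[0]]); 
m=(A+B)/2
if xs@(m[:2]-(C+D)[:2]/2)<0: xs=-xs
yaw=np.arctan2(xs[1],xs[0]); print('rest yaw',yaw,'mean',m)
yaw2=np.arctan2(*( (m-(C+D)/2)[[1,0]])); print('yaw from mids',yaw2)
y=(yaw+yaw2)/2; cx=np.array([np.cos(y)*np.cos(.58),np.sin(y)*np.cos(.58),np.sin(.58)]); cy=np.array([-np.sin(y),np.cos(y),0]); cz=np.cross(cx,cy)
def onslope(c,uv,h):
    C,d=ray(c,uv); X=C+d*((m+cz*h-C)@cz)/(d@cz); return X,np.array([(X-m)@cx,(X-m)@cy])
for n,p,h in [('bladeR',W(595,385),16),('bladeL',W(500,475),16),('ringR',W(378,262),24),('ringL',W(330,325),24),('hR',W(470,330),24),('hL',W(390,372),24),('endR',W(325,213),20),('endL',W(275,268),20)]: print(n,*onslope(cw,p,h))
ct=cam('top')
Pt=lambda x,y:(360+(x-480)*90/320-.3,220+y*80/284-.3)
for n,p,h in [('T bladeR',Pt(757,155),16),('T bladeL',Pt(727,213),16),('T endR',Pt(622,107),24),('T endL',Pt(610,138),24)]: print(n,*onslope(ct,p,h))
print('pad center cw', 'pot',plane(cw,(147,75),40),'cup',plane(cw,(245,90),60))
E
```

```text
hi [ 469.649 -137.454  106.   ] [ 549.916 -171.855  106.   ] 87.32870133434722
lo 10 [ 488.652 -301.362   10.   ] [ 403.968 -262.706   10.   ] 93.09004363609019 len 142.317852081362
lo 20 [ 490.5   -297.882   20.   ] [ 408.08 -260.26   20.  ] 90.60019018012468 len 138.3433640118132
lo 30 [ 492.347 -294.402   30.   ] [ 412.193 -257.814   30.   ] 88.11033672415913 len 134.38274159604904
lo 36 [ 493.456 -292.314   36.   ] [ 414.66  -256.346   36.   ] 86.61642465057986 len 132.01354300158707
rest yaw 1.1658974452447077 mean [ 509.782 -154.654  106.   ]
yaw from mids 1.1350238682136358
bladeR [ 485.21  -283.095   41.733] [-141.691  -29.979]
bladeL [ 447.717 -265.737   42.092] [-141.036   11.333]
ringR [ 511.443 -199.213  108.484] [-32.098 -19.699]
ringL [ 492.339 -193.326  106.898] [-34.993   0.145]
hR [ 498.113 -231.015   85.898] [-73.313 -20.507]
hL [ 481.712 -213.754   91.838] [-62.473   1.51 ]
endR [ 519.661 -182.842  115.691] [-12.843 -20.521]
endL [ 503.42  -175.765  115.582] [-13.042  -2.806]
T bladeR [ 482.481 -286.219   39.135] [-146.431  -28.762]
T bladeL [ 444.093 -264.557   41.829] [-141.516   15.124]
T endR [ 514.135 -180.752  120.246] [-10.637 -14.623]
T endL [ 495.075 -173.221  119.655] [-11.715   5.85 ]
pad center cw pot [541.348  22.32   40.   ] cup [560.861 -89.613  60.   ]
```

```bash
python3 -m crank '[[0.015,-0.03,0,0.03,0],[0.04,-0.08,0,0.06,0],[0.067,-0.132,0,0.1,0],[0.094,-0.185,0,0.14,0],[0.12,-0.238,0,0.17,0],[0.145,-0.288,0,0.195,0],[0.167,-0.33,0,0.195,0],[0.181,-0.358,0,0.195,0],[0.181,-0.358,0,0.195,0],[0.181,-0.358,0,0.195,0]]'; python3 - <<'E'
from h import *
o=status.get_obs(); print(o['tool_pos'],o['tcp_rot'],o['joints'],o['t'])
im=imaging.capture('wrist')[...,::-1].copy(); cv2.imwrite('pics/w2.png',im)
np.save('w2.npy',np.r_[o['tool_pos'],o['tcp_rot']])
c=cam('wrist',o)
pts=[proj(c,p) for p in [(602,105,52),(508,91,52),(570,337,46),(480,323,46),(564,235,68),(511,228,68)]]; print(np.array(pts))
E
```

```text
t: 2.7
tool_pos: [541.4, 192.2, 218.4]
tcp_rot: [3.139, 0.001, 0.118]
force: [-0.3, -0.1, -0.2]
opening: 92.9
gripper_force: 0.0
[541.391 192.194 218.404] [3.139 0.001 0.118] [-0.322  0.498 -0.09   1.647  0.054  1.    -1.883] 2.7
[[398.826 145.006]
 [394.815 223.145]
 [195.987 148.355]
 [207.255 221.873]
 [280.766 166.824]
 [282.985 212.588]]
```

View pics/w2.png

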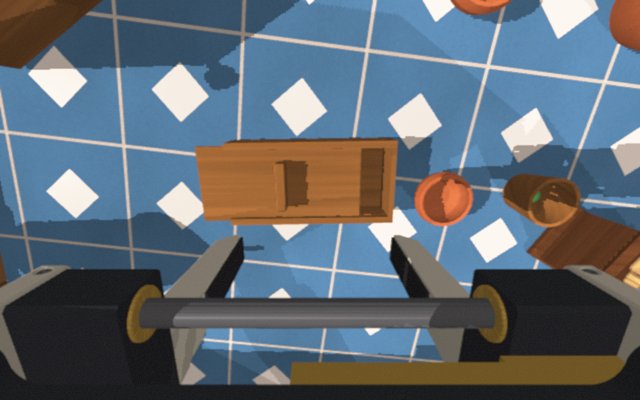

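The wrist view shows the box, with the bar top at about u 276–285, v 162–210. The closed-end corners are at (397,139) and (392,221), and the lid end corners at (196,147) and (205,220).

```bash
python3 - <<'E'
from h import *
P=np.load('w2.npy'); c=cam('wrist',dict(tool_pos=P[:3],tcp_rot=P[3:]))
im=cv2.imread('pics/w2.png'); g=cv2.cvtColor(im,cv2.COLOR_BGR2GRAY)
for v in (170,186,203): print(v,g[v,268:296].tolist())
print(g[154:216,280].tolist())
A,B=plane(c,(397,139),52),plane(c,(392,221),52); C,D=plane(c,(196,147),46),plane(c,(205,220),46)
print(A,B,np.linalg.norm(A-B),C,D,np.linalg.norm(C-D))
a,b=(A+B)/2,(C+D)/2; d=(b-a)[:2]; print('yaw',np.arctan2(d[1],d[0]),np.arctan2(*(A-B)[:2][[1,0]])+np.pi/2,np.linalg.norm(d))
u=d/np.linalg.norm(d); print('box origin',a[:2]+100*u,'bar',plane(c,(280.5,186.3),68))
E
```

```text
170 [109, 110, 112, 111, 111, 115, 126, 124, 119, 119, 117, 116, 117, 121, 116, 99, 75, 60, 62, 68, 69, 69, 71, 70, 70, 68, 67, 67]
186 [119, 119, 118, 119, 119, 116, 119, 128, 122, 119, 118, 117, 117, 117, 118, 114, 93, 65, 60, 69, 72, 75, 72, 76, 71, 76, 72, 74]
203 [119, 118, 117, 120, 117, 118, 120, 122, 129, 124, 121, 118, 119, 115, 119, 115, 112, 84, 66, 61, 71, 74, 74, 75, 71, 70, 70, 69]
[112, 112, 114, 117, 119, 116, 109, 84, 67, 78, 108, 117, 118, 118, 118, 118, 117, 118, 117, 117, 118, 116, 118, 117, 116, 117, 117, 118, 116, 116, 118, 117, 117, 116, 116, 117, 116, 117, 118, 116, 117, 116, 117, 119, 118, 117, 118, 119, 115, 119, 115, 117, 117, 117, 120, 117, 110, 106, 119, 120, 118, 112]
[608.349 108.394  52.   ] [510.362  94.997  52.   ] 98.89851469317853 [571.567 336.984  46.   ] [482.176 325.826  46.   ] 90.08461883748916
yaw 1.711277887372972 1.7066716126785046 231.99500847783588
box origin [545.354 200.711] bar [541.886 233.459  68.   ]
```

```bash
python3 -m crank '[[0.003,-0.02,0.01,-0.019,0.3],[0.0055,-0.0414,0.03,-0.019,0.5],[0.0055,-0.0414,0.06,-0.019,0.5],[0.0055,-0.0414,0.09,-0.019,0.5],[0.0055,-0.0414,0.12,-0.019,0.5],[0.0055,-0.0414,0.14,-0.019,0.5],[0.0055,-0.0414,0.155,-0.019,0.5],[0.0055,-0.0414,0.162,-0.019,0.5],[0.0055,-0.0414,0.164,-0.019,0.5],[0.0055,-0.0414,0.164,-0.019,0.5]]'; python3 - <<'E'
from h import *
o=status.get_obs(); print(o['tool_pos'],o['tcp_rot'],o['force'])
im=imaging.capture('wrist')[...,::-1].copy(); cv2.imwrite('pics/w3.png',im)
E
```

```text
t: 4.0
tool_pos: [541.9, 237.4, 55.2]
tcp_rot: [-3.141, -0.001, 0.141]
force: [0.0, -0.3, 1.1]
opening: 46.7
gripper_force: 0.0
[541.937 237.387  55.229] [-3.141 -0.001  0.141] [ 0.035 -0.318  1.067]
```

```bash
python3 -m crank '[[0,0.002,0.003,0,0.5],[0,0.002,0.0045,0,0.6],[0,0.002,0.0045,0,0.8],[0,0.002,0.0045,0,1],[0,0.002,0.0045,0,1],[0,0.002,0.0045,0,1],[0,0.002,0.0045,0,1],[0,0.002,0.0045,0,1],[0,0.002,0.0045,0,1],[0,0.002,0.0045,0,1]]'; python3 - <<'E'
from h import *
o=status.get_obs(); print(o['tool_pos'],o['tcp_rot'],o['force'],o['gripper_force'])
E
```

```text
t: 5.3
tool_pos: [541.8, 235.0, 50.2]
tcp_rot: [3.141, -0.0, 0.141]
force: [0.1, -1.3, -0.4]
opening: 11.8
gripper_force: 30.0
[541.829 234.992  50.232] [ 3.141 -0.     0.141] [ 0.092 -1.325 -0.437] 29.99635398387909
```

```bash
python3 -m crank '[[0,-0.006,0,0,1],[0,-0.02,0,0,1],[0,-0.036,0,0,1],[0,-0.052,0,0,1],[0,-0.068,0,0,1],[0,-0.084,0,0,1],[0,-0.1,0,0,1],[0,-0.111,0,0,1],[0,-0.117,0,0,1],[0,-0.117,0,0,1]]'; python3 - <<'E'
from h import *
o=status.get_obs(); print(o['tool_pos'],o['tcp_rot'],o['force'],o['gripper_force'])
im=imaging.capture('wrist')[...,::-1].copy(); cv2.imwrite('pics/w4.png',im)
E
```

```text
t: 6.55
tool_pos: [526.0, 352.7, 50.3]
tcp_rot: [-3.139, -0.002, 0.141]
force: [4.1, 2.5, -3.1]
opening: 11.6
gripper_force: 30.0
[525.991 352.737  50.301] [-3.139 -0.002  0.141] [ 4.11   2.54  -3.078] 29.99971568584442
```

```bash
python3 -m crank '[[0,0,0,0,0.5],[0,0,0,0,0.5],[0,0,0,0,0.5],[0,0,-0.02,0,0.5],[0,0,-0.05,0,0.3],[0,0,-0.09,0,0],[0,0,-0.13,0,0],[0,0,-0.16,0,0],[0,0,-0.17,0,0],[0,0,-0.17,0,0]]'; python3 - <<'E'
from h import *
o=status.get_obs(); print(o['tool_pos'],o['tcp_rot'],o['joints'])
y=o['tcp_rot'][2]; d=np.array([498,-150])-o['tool_pos'][:2]
print(np.cos(y)*d[0]+np.sin(y)*d[1], np.sin(y)*d[0]-np.cos(y)*d[1])
E
```

```text
t: 7.85
tool_pos: [525.0, 350.9, 220.0]
tcp_rot: [-3.142, 0.0, 0.141]
force: [0.1, 0.2, -0.5]
opening: 92.5
gripper_force: 0.0
[524.993 350.869 219.986] [-3.142  0.     0.141] [-0.58   0.585 -0.074  1.478  0.046  1.081 -2.094]
-97.10676585493734 492.10645963624313
```

```bash
python3 -m crank '[[-0.007,0.03,0,-0.08,0],[-0.019,0.08,0,-0.2,0],[-0.033,0.14,0,-0.36,0],[-0.047,0.2,0,-0.52,0],[-0.061,0.26,0,-0.68,0],[-0.075,0.32,0,-0.84,0],[-0.09,0.38,0,-0.96,0],[-0.104,0.44,0,-1.009,0],[-0.118,0.5,0,-1.009,0],[-0.131,0.555,0,-1.009,0]]'; python3 -m crank '[[0.053,0.01,0.01,0,0],[0.053,0.01,0.03,0,0],[0.053,0.01,0.04,0,0],[0.053,0.01,0.04,0,0],[0.053,0.01,0.04,0,0],[0.053,0.01,0.04,0,0],[0.053,0.01,0.04,0,0],[0.053,0.01,0.04,0,0],[0.053,0.01,0.04,0,0],[0.053,0.01,0.04,0,0]]' >/dev/null; python3 - <<'E'
from h import *
o=status.get_obs(); print(o['tool_pos'],o['tcp_rot'],o['joints'])
im=imaging.capture('wrist')[...,::-1].copy(); cv2.imwrite('pics/w5.png',im)
np.save('w5.npy',np.r_[o['tool_pos'],o['tcp_rot']])
t=imaging.capture('top')[...,::-1].copy(); cv2.imwrite('pics/t5.png',t)
E
```

```text
t: 9.1
tool_pos: [471.9, -218.8, 218.4]
tcp_rot: [-3.138, -0.0, 1.149]
force: [0.8, 0.1, -0.4]
opening: 92.9
gripper_force: 0.0
[ 504.358 -172.636  180.196] [ 3.142 -0.     1.15 ] [ 0.466  0.489 -0.262  1.808  0.16   0.865 -0.292]
```

```bash
python3 -m crank '[[-0.015,0.001,0,0,0],[-0.04,0.003,0,0,0],[-0.065,0.005,0,0,0],[-0.085,0.006,0,0,0],[-0.098,0.0066,0,0,0],[-0.098,0.0066,0,0,0],[-0.098,0.0066,0,0,0],[-0.098,0.0066,0,0,0],[-0.098,0.0066,0,0,0],[-0.098,0.0066,0,0,0]]'; python3 - <<'E'
from h import *
o=status.get_obs(); print(o['tool_pos'],o['tcp_rot'],o['joints'])
im=imaging.capture('wrist')[...,::-1].copy(); cv2.imwrite('pics/w6.png',im)
np.save('w6.npy',np.r_[o['tool_pos'],o['tcp_rot']])
t=cv2.imread('pics/t5.png')
c=np.zeros((600,800,3),np.uint8); c[:400,:640]=im; c[400:,:300]=cv2.resize(t[200:280,150:270],(300,200))
cv2.imwrite('pics/w6v.png',c)
E
```

```text
t: 11.7
tool_pos: [470.5, -264.4, 180.2]
tcp_rot: [3.142, -0.0, 1.151]
force: [-0.2, -0.3, -0.3]
opening: 92.8
gripper_force: 0.0
[ 470.5   -264.433  180.178] [ 3.142 -0.     1.151] [ 0.643  0.498 -0.257  1.79   0.159  0.873 -0.106]
```

View pics/w6v.png

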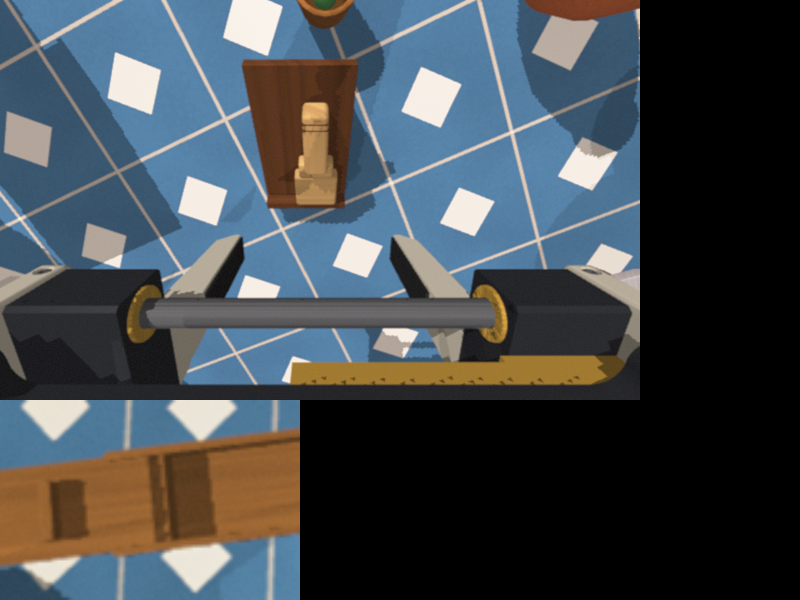

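The lid is open past the partition. In the wrist view the rest's top edge is at (243,61)-(358,61). The paddle's blade end is at (295..337,203) and its handle end at (302..328,103), so it is well aligned with the tool x axis.

```bash
python3 - <<'E'
from h import *
def L(n): P=np.load(n); return cam('wrist',dict(tool_pos=P[:3],tcp_rot=P[3:]))
c1,c6=L('w1.npy'),L('w6.npy')
im=cv2.imread('pics/w6.png'); hsv=cv2.cvtColor(im,cv2.COLOR_BGR2HSV)
pm=((hsv[...,0]>8)&(hsv[...,0]<28)&(hsv[...,2]>135)&(hsv[...,1]>70))
for r in range(96,210,6):
    x=np.where(pm[r,285:350])[0]+285; print(r,(x.min(),x.max()) if len(x) else None,end=' ')
W=lambda x,y:(235+x/4-.4,110+y/4-.4)
print()
R={}
for n,a,b in [('hiA',W(80,330),(243,62)),('hiB',W(315,65),(358,62)),('ledR',W(628,365),(345,207)),('ledL',W(435,548),(267,207)),('bladeR',W(595,385),(337,203)),('bladeL',W(500,475),(295,203)),('endR',W(330,213),(327,104)),('endL',W(275,262),(303,104))]:
    X=tri([ray(c1,a),ray(c6,b)]); R[n]=X; print(n,X,'err px',proj(c1,X)-a,proj(c6,X)-b)
for a,b in (('hiA','hiB'),('ledR','ledL'),('bladeR','bladeL')): print(a,np.linalg.norm(R[a]-R[b]),(R[a]+R[b])/2)
for z in (98,102,106):
  A,B=plane(c6,(243,62),z),plane(c6,(358,62),z); print(z,A,B,np.linalg.norm(A-B),np.arctan2(*(A-B)[[1,0]])-np.pi/2)
E
```

```text
96 None 102 (np.int64(306), np.int64(323)) 108 (np.int64(302), np.int64(327)) 114 (np.int64(302), np.int64(327)) 120 (np.int64(302), np.int64(326)) 126 (np.int64(303), np.int64(325)) 132 (np.int64(304), np.int64(325)) 138 (np.int64(303), np.int64(326)) 144 (np.int64(303), np.int64(326)) 150 (np.int64(303), np.int64(326)) 156 (np.int64(299), np.int64(326)) 162 (np.int64(298), np.int64(326)) 168 (np.int64(297), np.int64(331)) 174 (np.int64(295), np.int64(331)) 180 (np.int64(295), np.int64(335)) 186 (np.int64(295), np.int64(335)) 192 (np.int64(296), np.int64(335)) 198 (np.int64(296), np.int64(334)) 204 (np.int64(300), np.int64(301)) 
hiA [ 469.975 -133.519  106.693] err px [-1.957  0.678] [2.486 1.581]
hiB [ 549.848 -168.787  103.832] err px [-1.971  0.202] [1.746 1.78 ]
ledR [ 493.125 -294.027   33.33 ] err px [0.06  0.015] [-0.034 -0.058]
ledL [ 407.499 -261.132   18.419] err px [-0.158 -0.015] [0.12 0.14]
bladeR [ 487.647 -280.229   52.478] err px [-0.021 -0.005] [0.013 0.021]
bladeL [ 441.352 -270.377   22.85 ] err px [-1.036 -0.106] [0.757 0.908]
endR [ 516.132 -185.422   87.699] err px [-0.457  0.021] [0.391 0.413]
endL [ 497.146 -176.247   76.392] err px [-0.263  0.023] [0.24  0.232]
hiA 87.35989795508108 [ 509.912 -151.153  105.262]
ledR 92.93070108169776 [ 450.312 -277.579   25.874]
bladeR 55.84006106796225 [ 464.499 -275.303   37.664]
98 [ 467.525 -129.6     98.   ] [ 550.197 -166.483   98.   ] 90.52615054372927 1.1511570390190848
102 [ 468.097 -130.604  102.   ] [ 549.432 -166.891  102.   ] 89.06288401427702 1.1511570390190844
106 [ 468.669 -131.608  106.   ] [ 548.668 -167.299  106.   ] 87.59961748482486 1.1511570390190844
```

```bash
python3 -m crank '[[0.015,-0.001,0,0,0.4],[0.035,-0.002,0,0,0.4],[0.055,-0.0022,0.01,0,0.4],[0.0655,-0.0022,0.03,0,0.4],[0.0655,-0.0022,0.055,0,0.4],[0.0655,-0.0022,0.075,0,0.4],[0.0655,-0.0022,0.09,0,0.4],[0.0655,-0.0022,0.096,0,0.4],[0.0655,-0.0022,0.098,0,0.4],[0.0655,-0.0022,0.098,0,0.4]]'; python3 - <<'E'
from h import *
o=status.get_obs(); print(o['tool_pos'],o['tcp_rot'],o['force'])
im=imaging.capture('wrist')[...,::-1].copy(); cv2.imwrite('pics/w7.png',im)
s=imaging.capture('side')[...,::-1].copy(); cv2.imwrite('pics/s7.png',s)
c=np.zeros((600,640,3),np.uint8); c[:300,:480]=cv2.resize(im,(480,300)); c[300:,:480]=cv2.resize(s[180:300,200:392],(480,300),interpolation=cv2.INTER_CUBIC)
cv2.imwrite('pics/v7.png',c)
E
```

```text
t: 13.0
tool_pos: [495.5, -204.2, 82.6]
tcp_rot: [3.141, -0.0, 1.15]
force: [-0.7, 0.5, 0.6]
opening: 56.1
gripper_force: 0.0
[ 495.482 -204.196   82.621] [ 3.141 -0.     1.15 ] [-0.703  0.52   0.585]
```

View pics/v7.png

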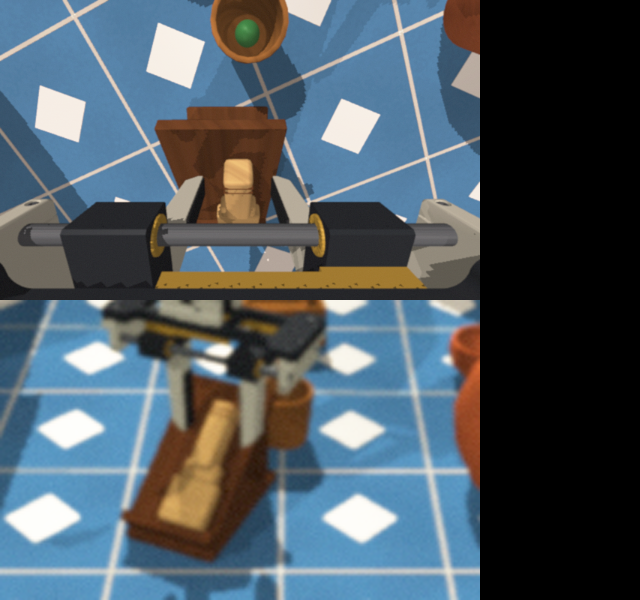

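The fingers straddle the handle on both views, with the handle centred between them.

```bash
python3 -m crank '[[0,0,0.002,0,0.4],[0,0,0.0035,0,0.4],[0,0,0.0035,0,0.6],[0,0,0.0035,0,0.7],[0,0,0.0035,0,0.8],[0,0,0.0035,0,1],[0,0,0.0035,0,1],[0,0,0.0035,0,1],[0,0,0.0035,0,1],[0,0,0.0035,0,1]]'; python3 - <<'E'
from h import *
o=status.get_obs(); print(o['tool_pos'],o['tcp_rot'],o['force'],o['opening'],o['gripper_force'])
E
```

```text
t: 14.35
tool_pos: [495.1, -204.1, 78.6]
tcp_rot: [3.142, -0.0, 1.15]
force: [1.0, -0.6, -0.4]
opening: 21.7
gripper_force: 30.0
[ 495.099 -204.137   78.648] [ 3.142 -0.     1.15 ] [ 0.96  -0.592 -0.384] 21.735505889710254 29.962593019008636
```

```bash
python3 -m crank '[[0,0,-0.005,0,1],[0,0,-0.015,0,1],[0,0,-0.03,0,1],[0,0,-0.05,0,1],[0,0,-0.07,0,1],[0,0,-0.09,0,1],[0,0,-0.11,0,1],[0,0,-0.12,0,1],[0,0,-0.125,0,1],[0,0,-0.125,0,1]]'; python3 - <<'E'
from h import *
o=status.get_obs(); print(o['tool_pos'],o['tcp_rot'],o['force'],o['opening'],o['gripper_force'])
P=np.r_[o['tool_pos'],o['tcp_rot']]; np.save('w8.npy',P)
im=imaging.capture('wrist')[...,::-1].copy(); cv2.imwrite('pics/w8.png',im)
s=imaging.capture('side')[...,::-1].copy(); cv2.imwrite('pics/s8.png',s)
t=imaging.capture('top')[...,::-1].copy(); cv2.imwrite('pics/t8.png',t)
cs=cam('side'); u,v=proj(cs,o['tool_pos']).astype(int); print('tcp in side',u,v)
c=np.zeros((600,800,3),np.uint8); c[:250,:400]=cv2.resize(im,(400,250)); 
c[250:,:400]=cv2.resize(s[v-60:v+45,u-60:u+60],(400,350),interpolation=cv2.INTER_CUBIC)
u2,v2=proj(cam('top'),o['tool_pos']).astype(int); 
c[250:,400:]=cv2.resize(t[210:315,170:290],(400,350),interpolation=cv2.INTER_CUBIC)
cv2.imwrite('pics/v8.png',c)
E
```

```text
t: 15.6
tool_pos: [494.9, -204.1, 203.7]
tcp_rot: [-3.141, -0.0, 1.15]
force: [-0.7, -0.1, -1.3]
opening: 22.0
gripper_force: 30.0
[ 494.949 -204.084  203.673] [-3.141 -0.     1.15 ] [-0.716 -0.079 -1.273] 21.955891550947744 29.961754381656647
tcp in side 284 186
```

View pics/v8.png

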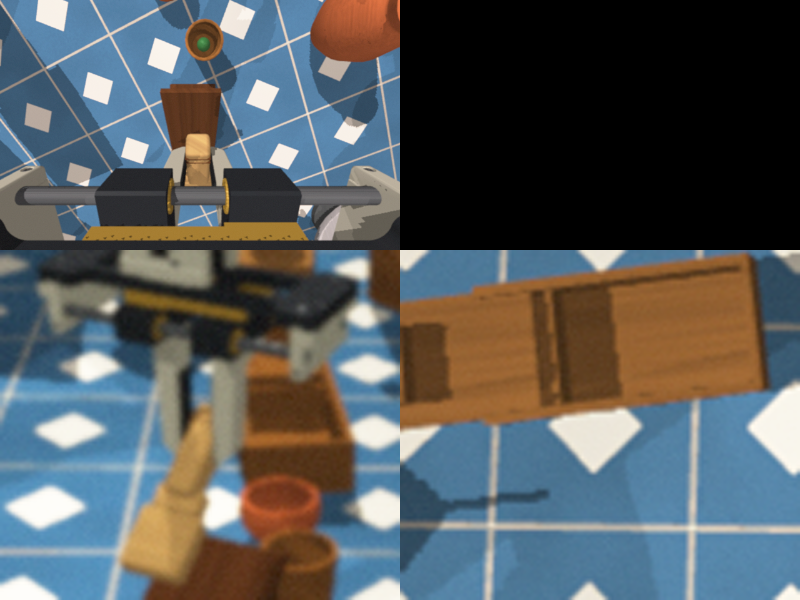

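The paddle is held with the blade hanging down at about the same tilt, and the long compartment is uncovered.

```bash
python3 -m crank '[[0.015,-0.004,0,-0.03,1],[0.045,-0.013,0,-0.08,1],[0.09,-0.027,0,-0.16,1],[0.14,-0.041,0,-0.24,1],[0.19,-0.056,0,-0.32,1],[0.24,-0.071,0,-0.4,1],[0.29,-0.085,0,-0.48,1],[0.335,-0.099,0,-0.54,1],[0.365,-0.108,0,-0.558,1],[0.3765,-0.111,0,-0.558,1]]'; python3 - <<'E'
from h import *
o=status.get_obs(); print(o['tool_pos'],o['tcp_rot'],o['force'],o['opening'],o['t'])
np.save('w9.npy',np.r_[o['tool_pos'],o['tcp_rot']])
im=imaging.capture('wrist')[...,::-1].copy(); cv2.imwrite('pics/w9.png',im)
i=imaging.camera_info('wrist'); K=i['camera_matrix']; T=np.linalg.inv(i['T_tool_cam'])
def pt(X): p=K@(T[:3,:3]@X+T[:3,3]); return p[:2]/p[2]
# predicted handle-end top-edge row for (xg, tilt); tool x fwd, z down
for f,h in (('pics/w7.png',12.),('pics/w8.png',8.),('pics/w9.png',8.)):
    m=cv2.imread(f); hsv=cv2.cvtColor(m,cv2.COLOR_BGR2HSV)
    pm=((hsv[...,0]>8)&(hsv[...,0]<28)&(hsv[...,2]>135)&(hsv[...,1]>70))
    col=pm[180:300,305:330].sum(1); print(f,'first row',180+np.argmax(col>12), col[:60:4])
    for th in (.58,.7):
        for xg in (15,20,25,30):
            out=[]
            for hh in (0,24):
                a=60-xg; g=h
                X=np.array([a*np.cos(th)-hh*np.sin(th),0,g-(a*np.sin(th)+hh*np.cos(th))]); out.append(pt(X)[1].round(1))
            print(th,xg,'rows bottom/top end edge',out)
    if f=='pics/w7.png':
        pass
E
```

```text
t: 17.0
tool_pos: [546.5, 188.6, 203.5]
tcp_rot: [-3.141, -0.002, 1.713]
force: [-0.3, -0.3, -1.4]
opening: 21.9
gripper_force: 30.0
[546.461 188.55  203.454] [-3.141 -0.002  1.713] [-0.307 -0.293 -1.447] 21.864250791728804 17.0
pics/w7.png first row 212 [ 0  0  0  0  0  0  0  0 25 25 25 25 25 25 25]
0.58 15 rows bottom/top end edge [np.float64(196.9), np.float64(233.0)]
0.58 20 rows bottom/top end edge [np.float64(202.8), np.float64(238.6)]
0.58 25 rows bottom/top end edge [np.float64(208.3), np.float64(243.8)]
0.58 30 rows bottom/top end edge [np.float64(213.6), np.float64(248.8)]
0.7 15 rows bottom/top end edge [np.float64(204.8), np.float64(245.4)]
0.7 20 rows bottom/top end edge [np.float64(209.7), np.float64(249.6)]
0.7 25 rows bottom/top end edge [np.float64(214.3), np.float64(253.5)]
0.7 30 rows bottom/top end edge [np.float64(218.7), np.float64(257.3)]
pics/w8.png first row 214 [ 0  0  0  0  0  0  0  0  0 25 25 25 25 25 25]
0.58 15 rows bottom/top end edge [np.float64(198.9), np.float64(236.2)]
0.58 20 rows bottom/top end edge [np.float64(204.8), np.float64(241.8)]
0.58 25 r
[... 363 characters left out ...]
tom/top end edge [np.float64(221.1), np.float64(260.8)]
pics/w9.png first row 180 [25 25 25 25 25 25 25 25 25 25 25 25 25 25 25]
0.58 15 rows bottom/top end edge [np.float64(198.9), np.float64(236.2)]
0.58 20 rows bottom/top end edge [np.float64(204.8), np.float64(241.8)]
0.58 25 rows bottom/top end edge [np.float64(210.5), np.float64(247.1)]
0.58 30 rows bottom/top end edge [np.float64(215.9), np.float64(252.1)]
0.7 15 rows bottom/top end edge [np.float64(207.0), np.float64(249.0)]
0.7 20 rows bottom/top end edge [np.float64(211.9), np.float64(253.2)]
0.7 25 rows bottom/top end edge [np.float64(216.6), np.float64(257.1)]
0.7 30 rows bottom/top end edge [np.float64(221.1), np.float64(260.8)]
```

```bash
python3 -m crank '[[0,0,0.01,0,1],[0,0,0.03,0,1],[0,0,0.05,0,1],[0,0,0.07,0,1],[0,0,0.09,0,1],[0,0,0.107,0,1],[0,0,0.12,0,1],[0,0,0.13,0,1],[0,0,0.135,0,1],[0,0,0.135,0,1]]'; python3 - <<'E'
from h import *
o=status.get_obs(); print(o['tool_pos'],o['tcp_rot'],o['force'],o['opening'],o['t'])
d=o['tool_pos'][:2]-[545.35,200.7]; print(d@[-.137,.9906],d@[-.9906,-.137])
im=imaging.capture('wrist')[...,::-1].copy(); cv2.imwrite('pics/w10.png',im)
s=imaging.capture('side')[...,::-1].copy(); cv2.imwrite('pics/s10.png',s)
t=imaging.capture('top')[...,::-1].copy(); cv2.imwrite('pics/t10.png',t)
E
```

```text
t: 18.3
tool_pos: [546.8, 191.0, 69.6]
tcp_rot: [3.139, -0.009, 1.71]
force: [-3.0, 7.9, 3.1]
opening: 21.6
gripper_force: 30.0
[546.807 191.044  69.624] [ 3.139 -0.009  1.71 ] [-3.036  7.93   3.071] 21.612907985620218 18.3
-9.765061949342753 -0.12059343763076373
```

```bash
python3 - <<'E'
from h import *
im=cv2.imread('pics/w10.png');s=cv2.imread('pics/s10.png');t=cv2.imread('pics/t10.png')
c=np.zeros((600,800,3),np.uint8); c[:250,:400]=cv2.resize(im,(400,250))
c[:250,400:]=cv2.resize(t[195:275,190:318],(400,250),interpolation=cv2.INTER_CUBIC)
c[250:,:400]=cv2.resize(s[115:220,250:370],(400,350),interpolation=cv2.INTER_CUBIC)
w9=cv2.imread('pics/w9.png'); c[250:500,400:]=cv2.resize(w9,(400,250))
cv2.imwrite('pics/v10.png',c)
E
```

```text
(no output)
```

View pics/v10.png

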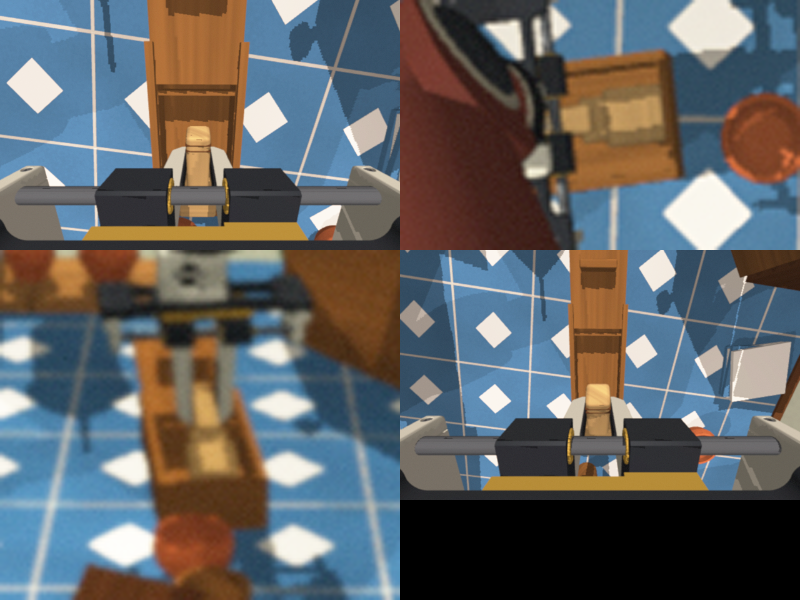

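The blade is inside the compartment but its upper end corner leans on the closed end wall, because that corner sticks out about 9 mm further when tilted. I'll shift it about 12 mm towards the open side.

```bash
python3 -m crank '[[0.002,0,-0.002,0,1],[0.006,0,-0.003,0,1],[0.01,0,-0.003,0,1],[0.014,0,-0.003,0,1],[0.014,0,-0.003,0,1],[0.014,0,-0.003,0,1],[0.014,0,-0.003,0,1],[0.014,0,-0.003,0,1],[0.014,0,-0.003,0,1],[0.014,0,-0.003,0,1]]'; python3 - <<'E'
from h import *
o=status.get_obs(); print(o['tool_pos'],o['tcp_rot'],o['force'],o['opening'],o['t'])
d=o['tool_pos'][:2]-[545.35,200.7]; print(d@[-.137,.9906],d@[-.9906,-.137])
im=imaging.capture('wrist')[...,::-1].copy(); cv2.imwrite('pics/w11.png',im)
i=imaging.camera_info('wrist'); K=i['camera_matrix']; T=np.linalg.inv(i['T_tool_cam'])
for f in ('w8','w9','w10','w11'):
    hsv=cv2.cvtColor(cv2.imread(f'pics/{f}.png'),cv2.COLOR_BGR2HSV)
    pm=((hsv[...,0]>11)&(hsv[...,0]<28)&(hsv[...,2]>140)&(hsv[...,1]>70)&(hsv[...,1]<150))
    print(f,[int(x) for x in pm[190:230,305:330].sum(1)[::2]])
E
```

```text
t: 19.7
tool_pos: [545.7, 198.7, 71.7]
tcp_rot: [3.142, -0.0, 1.708]
force: [-0.5, 1.1, -0.6]
opening: 21.7
gripper_force: 30.0
[545.715 198.749  71.727] [ 3.142 -0.     1.708] [-0.462  1.117 -0.633] 21.705610447081604 19.7
-1.9824717281440627 -0.09387436531874145
w8 [0, 0, 0, 0, 0, 0, 0, 0, 0, 0, 0, 0, 25, 25, 25, 25, 25, 25, 25, 25]
w9 [0, 0, 0, 0, 0, 0, 0, 0, 0, 0, 0, 0, 25, 25, 25, 25, 25, 25, 25, 25]
w10 [0, 0, 0, 0, 0, 0, 25, 25, 25, 25, 25, 25, 25, 25, 25, 25, 25, 25, 25, 25]
w11 [0, 0, 0, 0, 0, 0, 25, 25, 25, 25, 25, 25, 25, 25, 25, 25, 25, 25, 25, 25]
```

```bash
python3 -m crank '[[0,0,0.003,0,1],[0,0,0.006,0,1],[0,0,0.009,0,1],[0,0,0.012,0,1],[0,0,0.015,0,1],[0,0,0.018,0,1],[0,0,0.021,0,1],[0,0,0.024,0,1],[0,0,0.024,0,1],[0,0,0.024,0,1]]'; python3 - <<'E'
from h import *
o=status.get_obs(); d=o['tool_pos'][:2]-[545.35,200.7]; print(d@[-.137,.9906],d@[-.9906,-.137],o['tool_pos'][2],o['force'],o['wrist_torque'])
E
```

```text
t: 21.0
tool_pos: [545.8, 198.8, 47.8]
tcp_rot: [3.141, -0.0, 1.708]
force: [-0.7, -0.0, -0.8]
opening: 21.7
gripper_force: 30.0
-1.9013709574345694 -0.1915962390551245 47.76235102525546 [-0.742 -0.021 -0.786] [-0.026 -0.102 -0.032]
```

```bash
python3 -m crank '[[0,0,0.0015,0,1],[0,0,0.003,0,1],[0,0,0.0045,0,1],[0,0,0.006,0,1],[0,0,0.0075,0,1],[0,0,0.009,0,1],[0,0,0.0105,0,1],[0,0,0.012,0,1],[0,0,0.012,0,1],[0,0,0.012,0,1]]'; python3 - <<'E'
from h import *
o=status.get_obs(); d=o['tool_pos'][:2]-[545.35,200.7]; print(d@[-.137,.9906],d@[-.9906,-.137],o['tool_pos'][2],o['force'],o['wrist_torque'])
E
```

```text
t: 22.25
tool_pos: [545.7, 198.8, 35.7]
tcp_rot: [3.142, -0.0, 1.708]
force: [-0.1, 0.4, -0.8]
opening: 22.0
gripper_force: 30.0
-1.9551715930979343 -0.1026113055690039 35.71351880641939 [-0.057  0.359 -0.804] [ 0.    -0.115  0.045]
```

```bash
python3 -m crank '[[0,0,0.001,0,1],[0,0,0.0025,0,1],[0,0,0.004,0,1],[0,0,0.0055,0,1],[0,0,0.007,0,1],[0,0,0.008,0,1],[0,0,0.009,0,1],[0,0,0.01,0,1],[0,0,0.01,0,1],[0,0,0.01,0,1]]'; python3 - <<'E'
from h import *
o=status.get_obs(); d=o['tool_pos'][:2]-[545.35,200.7]; print(d@[-.137,.9906],d@[-.9906,-.137],o['tool_pos'][2],o['force'],o['wrist_torque'])
im=imaging.capture('wrist')[...,::-1].copy(); cv2.imwrite('pics/w12.png',im)
for f in ('w9','w11','w12'):
    hsv=cv2.cvtColor(cv2.imread(f'pics/{f}.png'),cv2.COLOR_BGR2HSV)
    pm=((hsv[...,0]>11)&(hsv[...,0]<28)&(hsv[...,2]>140)&(hsv[...,1]>70)&(hsv[...,1]<150))
    print(f,180+2*int(np.argmax(pm[180:240:2,305:330].sum(1)>20)), hsv[180:260:5,317].tolist())
E
```

```text
t: 23.5
tool_pos: [546.1, 198.9, 25.8]
tcp_rot: [3.141, -0.0, 1.708]
force: [0.7, 1.9, 3.8]
opening: 21.7
gripper_force: 30.0
-1.9070626524815937 -0.5365198196304027 25.813170625906423 [0.749 1.947 3.76 ] [ 0.2   -0.039 -0.002]
w9 214 [[13, 169, 161], [13, 174, 160], [13, 169, 161], [13, 169, 161], [14, 168, 161], [14, 170, 159], [13, 165, 162], [17, 126, 234], [20, 120, 247], [19, 121, 240], [17, 127, 230], [18, 128, 233], [18, 126, 230], [18, 123, 238], [16, 130, 178], [13, 146, 110]]
w11 202 [[13, 164, 104], [14, 175, 105], [14, 181, 103], [13, 166, 106], [14, 171, 119], [18, 123, 241], [16, 128, 221], [17, 128, 225], [20, 119, 245], [18, 126, 233], [16, 132, 215], [16, 131, 199], [17, 129, 215], [16, 131, 206], [16, 133, 200], [17, 129, 201]]
w12 202 [[13, 167, 107], [13, 161, 109], [13, 171, 106], [13, 160, 107], [13, 163, 105], [18, 128, 236], [17, 133, 219], [17, 128, 225], [21, 117, 248], [16, 129, 223], [15, 139, 193], [17, 130, 222], [14, 146, 168], [16, 131, 213], [17, 132, 211], [16, 132, 213]]
```

```bash
python3 -m crank '[[0,0,0.001,0,1],[0,0,0.002,0,1],[0,0,0.003,0,1],[0,0,0.004,0,1],[0,0,0.005,0,1],[0,0,0.006,0,1],[0,0,0.007,0,1],[0,0,0.007,0,1],[0,0,0.007,0,1],[0,0,0.007,0,1]]'; python3 - <<'E'
from h import *
o=status.get_obs(); d=o['tool_pos'][:2]-[545.35,200.7]; print(d@[-.137,.9906],d@[-.9906,-.137],o['tool_pos'][2],o['force'],o['wrist_torque'])
im=imaging.capture('wrist')[...,::-1].copy(); cv2.imwrite('pics/w13.png',im)
for f in ('w12','w13'):
    hsv=cv2.cvtColor(cv2.imread(f'pics/{f}.png'),cv2.COLOR_BGR2HSV)
    pm=((hsv[...,0]>11)&(hsv[...,0]<28)&(hsv[...,2]>140)&(hsv[...,1]>70)&(hsv[...,1]<150))
    print(f,180+int(np.argmax(pm[180:240,305:330].sum(1)>20)))
E
```

```text
t: 24.8
tool_pos: [545.6, 198.6, 18.6]
tcp_rot: [-3.141, 0.0, 1.708]
force: [-0.2, 1.4, 2.1]
opening: 22.2
gripper_force: 30.0
-2.110232372697207 0.027128468415289795 18.617383665920592 [-0.245  1.377  2.139] [ 0.11  -0.18   0.014]
w12 201
w13 202
```

```bash
python3 -m crank '[[0,0,0.0005,0,1],[0,0,0.001,0,1],[0,0,0.0015,0,1],[0,0,0.002,0,1],[0,0,0.0025,0,1],[0,0,0.003,0,1],[0,0,0.0035,0,1],[0,0,0.0035,0,1],[0,0,0.0035,0,1],[0,0,0.0035,0,1]]'; python3 - <<'E'
from h import *
o=status.get_obs(); d=o['tool_pos'][:2]-[545.35,200.7]; print(d@[-.137,.9906],d@[-.9906,-.137],o['tool_pos'][2],o['force'],o['wrist_torque'])
im=imaging.capture('wrist')[...,::-1].copy(); cv2.imwrite('pics/w14.png',im)
i=imaging.camera_info('wrist'); K=i['camera_matrix']; T=np.linalg.inv(i['T_tool_cam'])
def pt(X): p=K@(T[:3,:3]@X+T[:3,3]); return p[:2]/p[2]
for f in ('w12','w13','w14'):
    hsv=cv2.cvtColor(cv2.imread(f'pics/{f}.png'),cv2.COLOR_BGR2HSV)
    pm=((hsv[...,0]>11)&(hsv[...,0]<28)&(hsv[...,2]>140)&(hsv[...,1]>70)&(hsv[...,1]<150))
    r=180+int(np.argmax(pm[180:240,305:330].sum(1)>20)); print(f,r,[ (int(x.min()),int(x.max())) for x in [np.where(pm[q,285:350])[0]+285 for q in (r+3,r+12,r+25)]])
for xg in (20,26):
  for th in (.58,.4,.2,.1,0):
    a=60-xg; print(xg,th,[pt(np.array([a*np.cos(th)-q*np.sin(th),0,8-(a*np.sin(th)+q*np.cos(th))]))[1].round(1) for q in (0,6,24)])
c=cam('wrist',o); ub=lambda x,y,z: proj(c,[545.35-.137*x-.9906*y,200.7+.9906*x-.137*y,z]).round(1)
print('partition top near edge',ub(48,0,38),'floor at partition',ub(48,0,6))
g=cv2.cvtColor(im,cv2.COLOR_BGR2GRAY); print(g[140:216:2,295].tolist())
E
```

```text
t: 26.1
tool_pos: [545.7, 198.7, 15.1]
tcp_rot: [-3.142, 0.0, 1.708]
force: [0.1, 1.4, 2.0]
opening: 22.0
gripper_force: 30.0
-2.0533131733694807 -0.0717704414867953 15.149429846083386 [0.068 1.428 2.013] [ 0.108 -0.082 -0.044]
w12 201 [(300, 333), (298, 335), (297, 336)]
w13 202 [(300, 333), (298, 335), (301, 332)]
w14 205 [(299, 334), (297, 335), (297, 334)]
20 0.58 [np.float64(204.8), np.float64(213.4), np.float64(241.8)]
20 0.4 [np.float64(195.9), np.float64(202.6), np.float64(225.2)]
20 0.2 [np.float64(188.7), np.float64(193.2), np.float64(208.4)]
20 0.1 [np.float64(186.2), np.float64(189.5), np.float64(201.0)]
20 0 [np.float64(184.4), np.float64(186.6), np.float64(194.4)]
26 0.58 [np.float64(211.6), np.float64(220.0), np.float64(248.1)]
26 0.4 [np.float64(204.0), np.float64(210.8), np.float64(233.5)]
26 0.2 [np.float64(197.7), np.float64(202.4), np.float64(218.3)]
26 0.1 [np.float64(195.4), np.float64(199.0), np.float64(211.3)]
26 0 [np.float64(193.8), np.float64(196.3), np.float64(205.0)]
partition top near edge [315.6 178.6] floor at partition [315.7 168. ]
[127, 124, 125, 129, 128, 127, 124, 126, 123, 88, 78, 60, 59, 60, 58, 90, 124, 123, 121, 122, 88, 78, 78, 80, 78, 78, 77, 79, 75, 76, 77, 75, 74, 77, 77, 78, 77, 78]
```

```bash
python3 -m crank '[[0,0,0.0005,0,1],[0,0,0.001,0,1],[0,0,0.0015,0,1],[0,0,0.0015,0,1],[0,0,0.0015,0,1],[0,0,0.0015,0,1],[0,0,0.0015,0,1],[0,0,0.0015,0,1],[0,0,0.0015,0,1],[0,0,0.0015,0,1]]'; python3 - <<'E'
from h import *
o=status.get_obs(); print(o['tool_pos'][2],o['force'],o['wrist_torque'])
im=imaging.capture('wrist')[...,::-1].copy(); cv2.imwrite('pics/w15.png',im)
for f in ('w9','w11','w13','w14','w15'):
    m=cv2.imread(f'pics/{f}.png'); hsv=cv2.cvtColor(m,cv2.COLOR_BGR2HSV); print(f,hsv[184:256:2,317,2].tolist(), hsv[184:220:4,317,1].tolist())
E
```

```text
t: 27.4
tool_pos: [545.7, 198.7, 13.7]
tcp_rot: [-3.142, 0.0, 1.708]
force: [0.8, 0.7, 3.4]
opening: 21.7
gripper_force: 30.0
13.687576563343757 [0.831 0.706 3.375] [ 0.099 -0.107 -0.017]
w9 [160, 161, 163, 161, 161, 161, 161, 161, 161, 163, 161, 163, 159, 162, 161, 208, 244, 246, 247, 248, 244, 238, 234, 230, 229, 231, 236, 234, 230, 237, 238, 235, 217, 178, 158, 144] [174, 169, 169, 166, 168, 171, 173, 168, 122]
w11 [104, 106, 105, 103, 104, 105, 104, 105, 119, 229, 239, 239, 227, 221, 220, 225, 221, 234, 245, 242, 228, 225, 214, 215, 201, 135, 213, 213, 215, 148, 194, 199, 201, 200, 201, 201] [169, 165, 172, 174, 171, 123, 130, 131, 129]
w13 [108, 106, 108, 107, 108, 108, 107, 104, 105, 154, 235, 222, 213, 220, 220, 240, 249, 245, 238, 230, 229, 231, 154, 215, 229, 227, 227, 145, 159, 221, 220, 222, 220, 223, 221, 221] [168, 168, 168, 162, 163, 126, 131, 130, 117]
w14 [108, 107, 108, 107, 106, 105, 108, 107, 106, 120, 151, 217, 211, 218, 231, 247, 247, 241, 234, 233, 233, 207, 156, 232, 231, 232, 207, 151, 228, 224, 224, 224, 223, 224, 224, 224] [172, 168, 166, 168, 176, 132, 129, 125, 116]
w15 [107, 108, 107, 109, 108, 105, 106, 107, 107, 121, 122, 201, 214, 216, 235, 248, 245, 240, 233, 233, 234, 176, 196, 226, 233, 235, 177, 193, 227, 224, 224, 226, 226, 225, 226, 224] [164, 176, 161, 166, 172, 125, 131, 125, 120]
```

```bash
python3 -m crank '[[0,0,0.0005,0,1],[0,0,0.001,0,1],[0,0,0.0015,0,1],[0,0,0.002,0,1],[0,0,0.002,0,1],[0,0,0.002,0,1],[0,0,0.002,0,1],[0,0,0.002,0,1],[0,0,0.002,0,1],[0,0,0.002,0,1]]'; python3 - <<'E'
from h import *
o=status.get_obs(); print(o['tool_pos'][2],o['force'],o['wrist_torque'])
im=imaging.capture('wrist')[...,::-1].copy(); cv2.imwrite('pics/w16.png',im)
for f in ('w16',):
    m=cv2.imread(f'pics/{f}.png'); hsv=cv2.cvtColor(m,cv2.COLOR_BGR2HSV); print(f,hsv[184:256:2,317,2].tolist())
E
```

```text
t: 28.7
tool_pos: [545.7, 198.7, 11.7]
tcp_rot: [-3.142, 0.0, 1.708]
force: [-0.8, 2.2, 3.0]
opening: 21.5
gripper_force: 30.0
11.670341475033972 [-0.834  2.2    3.041] [ 0.038 -0.121  0.016]
w16 [110, 108, 109, 110, 107, 107, 109, 106, 108, 122, 122, 133, 212, 220, 241, 248, 244, 238, 235, 235, 232, 139, 226, 233, 234, 234, 147, 223, 227, 227, 226, 229, 227, 227, 228, 224]
```

```bash
python3 -m crank '[[0,0,0.0005,0,1],[0,0,0.001,0,1],[0,0,0.0015,0,1],[0,0,0.002,0,1],[0,0,0.002,0,1],[0,0,0.002,0,1],[0,0,0.002,0,1],[0,0,0.002,0,1],[0,0,0.002,0,1],[0,0,0.002,0,1]]'; python3 - <<'E'
from h import *
o=status.get_obs(); print(o['tool_pos'][2],o['force'],o['wrist_torque'])
im=imaging.capture('wrist')[...,::-1].copy(); cv2.imwrite('pics/w17.png',im)
m=im; hsv=cv2.cvtColor(m,cv2.COLOR_BGR2HSV); print(hsv[184:256:2,317,2].tolist())
# expected end rows for flat paddle on floor (tool z: floor at TCP z-6 below)
i=imaging.camera_info('wrist'); K=i['camera_matrix']; T=np.linalg.inv(i['T_tool_cam'])
h=o['tool_pos'][2]-6
def pt(X): p=K@(T[:3,:3]@X+T[:3,3]); return p[:2]/p[2]
for xg in (16,20,24,28,32): print(xg,[pt(np.array([60-xg,y,h-q])).round(1).tolist() for q,y in((0,0),(24,0),(24,11),(24,-11))])
g=hsv[...,2]; print([ (r,hsv[r,285:350,2].tolist()[::3]) for r in (212,230,245)])
E
```

```text
t: 30.0
tool_pos: [545.7, 198.8, 10.9]
tcp_rot: [3.141, 0.0, 1.708]
force: [-1.3, 1.0, 9.5]
opening: 21.8
gripper_force: 30.0
10.850539213534928 [-1.257  1.025  9.471] [-0.127  0.365  0.027]
[108, 109, 108, 107, 109, 107, 105, 106, 108, 120, 123, 110, 200, 221, 243, 248, 244, 238, 236, 237, 232, 134, 230, 235, 236, 232, 140, 225, 227, 228, 228, 228, 228, 229, 228, 225]
16 [[315.9, 179.1], [315.8, 188.5], [336.8, 188.5], [294.9, 188.5]]
20 [[315.9, 185.6], [315.8, 195.9], [336.6, 195.9], [295.0, 195.9]]
24 [[315.9, 191.9], [315.8, 203.1], [336.5, 203.1], [295.2, 203.1]]
28 [[315.9, 198.2], [315.8, 210.3], [336.3, 210.3], [295.3, 210.3]]
32 [[315.9, 204.4], [315.8, 217.3], [336.2, 217.3], [295.5, 217.3]]
[(212, [107, 108, 110, 109, 114, 220, 242, 245, 245, 244, 243, 242, 237, 234, 237, 233, 207, 111, 105, 102, 99, 103]), (230, [170, 174, 176, 174, 155, 216, 231, 235, 238, 237, 237, 235, 230, 223, 225, 225, 178, 154, 163, 160, 159, 162]), (245, [220, 218, 219, 212, 77, 213, 230, 236, 238, 237, 233, 224, 223, 226, 226, 226, 218, 89, 209, 218, 220, 218])]
```

The vertical force jumped to 9.5 N and the moment changed sign, so the paddle lies flat on the floor. I'll open just wide enough inside the compartment and withdraw.

```bash
python3 -m crank '[[0,0,-0.0008,0,1],[0,0,-0.0008,0,0.7],[0,0,-0.0008,0,0.64],[0,0,-0.0008,0,0.62],[0,0,-0.0008,0,0.62],[0,0,-0.0008,0,0.62],[0,0,-0.0008,0,0.62],[0,0,-0.004,0,0.62],[0,0,-0.012,0,0.62],[0,0,-0.02,0,0.62]]' && python3 -m crank '[[0,0,-0.01,0,0.62],[0,0,-0.03,0,0.62],[0,0,-0.055,0,0.62],[0,0,-0.085,0,0.5],[0,0,-0.115,0,0.5],[0,0,-0.145,0,0.5],[0,0,-0.17,0,0.5],[0,0,-0.18,0,0.5],[0,0,-0.185,0,0.5],[0,0,-0.185,0,0.5]]'; python3 - <<'E'
from h import *
o=status.get_obs(); print(o['tool_pos'],o['force'],o['joints'])
im=imaging.capture('wrist')[...,::-1].copy(); cv2.imwrite('pics/w18.png',im)
c=cam('wrist',o)
ub=lambda x,y,z: proj(c,[545.35-.137*x-.9906*y,200.7+.9906*x-.137*y,z]).round(0)
for p in [(-89,0,22),(31,0,30),(-94,0,6),(48,0,38),(31,0,6)]: print(p,ub(*p))
hsv=cv2.cvtColor(im,cv2.COLOR_BGR2HSV); pm=((hsv[...,0]>11)&(hsv[...,0]<28)&(hsv[...,2]>170)&(hsv[...,1]>70)&(hsv[...,1]<150)).astype(np.uint8); pm[:, :270]=0; pm[:,370:]=0
n,l,s,ce=cv2.connectedComponentsWithStats(pm)
for k in range(1,n):
    if s[k,4]>80: print(s[k],ce[k])
E
```

```text
t: 31.3
tool_pos: [545.9, 198.9, 30.5]
tcp_rot: [3.141, -0.0, 1.708]
force: [0.3, -0.0, 0.1]
opening: 35.3
gripper_force: 0.0
t: 32.55
tool_pos: [545.4, 198.5, 214.2]
tcp_rot: [-3.141, 0.0, 1.708]
force: [-0.6, 0.2, 0.4]
opening: 46.6
gripper_force: 0.0
[545.409 198.486 214.2  ] [-0.569  0.181  0.359] [-0.109  0.543 -0.443  1.629  0.261  1.03  -0.494]
(-89, 0, 22) [316. 245.]
(31, 0, 30) [316. 157.]
(-94, 0, 6) [316. 243.]
(48, 0, 38) [316. 144.]
(31, 0, 6) [316. 155.]
[ 301  159   33   87 1963] [317.196 209.269]
```

```bash
python3 -m crank '[[0.01,0,0,0.1,0.5],[0.03,0,0,0.27,0.5],[0.05,0,0,0.45,0.5],[0.07,0,0,0.63,0.5],[0.09,0,0,0.81,0.5],[0.11,0,0,0.99,0.5],[0.13,0,0,1.17,0.5],[0.145,0.0009,0,1.35,0.5],[0.1555,0.0009,0,1.5,0.5],[0.1555,0.0009,0,1.571,0.5]]'; python3 - <<'E'
from h import *
o=status.get_obs(); print(o['tool_pos'],o['tcp_rot'],o['joints'])
im=imaging.capture('wrist')[...,::-1].copy(); cv2.imwrite('pics/w19.png',im)
c=cam('wrist',o); p=proj(c,[525,352.7,68]); print(p); u,v=p.astype(int)
g=cv2.cvtColor(im,cv2.COLOR_BGR2GRAY); print(g[v,u-14:u+16].tolist()); print(g[v-34:v+34:2,u].tolist())
E
```

```text
t: 33.85
tool_pos: [524.1, 354.2, 213.2]
tcp_rot: [3.141, 0.002, 0.137]
force: [0.2, -0.1, 0.7]
opening: 46.7
gripper_force: 0.0
[524.08  354.207 213.235] [3.141 0.002 0.137] [-0.617  0.593 -0.019  1.483  0.012  1.068 -2.073]
[318.386 191.217]
[121, 120, 120, 120, 122, 120, 122, 121, 122, 126, 126, 123, 121, 119, 119, 120, 119, 120, 105, 84, 76, 74, 78, 77, 78, 76, 77, 77, 76, 78]
[115, 115, 122, 118, 76, 86, 118, 119, 118, 118, 119, 121, 119, 119, 121, 120, 123, 119, 120, 118, 119, 120, 118, 121, 120, 120, 121, 121, 119, 108, 123, 119, 118, 121]
```

```bash
python3 -m crank '[[0.001,0.0015,0.015,0,0.5],[0.001,0.0015,0.04,0,0.5],[0.001,0.0015,0.07,0,0.5],[0.001,0.0015,0.1,0,0.5],[0.001,0.0015,0.125,0,0.5],[0.001,0.0015,0.145,0,0.5],[0.001,0.0015,0.156,0,0.5],[0.001,0.0015,0.161,0,0.5],[0.001,0.0015,0.163,0,0.5],[0.001,0.0015,0.163,0,0.5]]' && python3 -m crank '[[0,0,0,0,0.6],[0,0,0,0,0.7],[0,0,0,0,0.8],[0,0,0,0,1],[0,0,0,0,1],[0,0,0,0,1],[0,0,0,0,1],[0,0,0,0,1],[0,0,0,0,1],[0,0,0,0,1]]'; python3 - <<'E'
from h import *
o=status.get_obs(); print(o['tool_pos'],o['force'])
E
```

```text
t: 35.15
tool_pos: [526.9, 351.8, 52.2]
tcp_rot: [-3.141, -0.001, 0.137]
force: [-0.5, -0.9, -0.0]
opening: 46.3
gripper_force: 0.0
t: 36.4
tool_pos: [526.5, 351.9, 51.8]
tcp_rot: [-3.141, -0.0, 0.137]
force: [-0.6, 0.4, 0.8]
opening: 11.8
gripper_force: 30.0
[526.528 351.872  51.783] [-0.566  0.383  0.807]
```

```bash
python3 -m crank '[[0,0.006,0,0,1],[0,0.02,0,0,1],[0,0.038,0,0,1],[0,0.056,0,0,1],[0,0.074,0,0,1],[0,0.092,0,0,1],[0,0.11,0,0,1],[0,0.126,0,0,1],[0,0.137,0,0,1],[0,0.141,0,0,1]]' && python3 -m crank '[[0,0.002,0,0,1],[0,0.004,0,0,1],[0,0.006,0,0,1],[0,0.008,0,0,1],[0,0.01,0,0,1],[0,0.01,0,0,1],[0,0.01,0,0,1],[0,0.01,0,0,1],[0,0.01,0,0,1],[0,0.01,0,0,1]]'; python3 - <<'E'
from h import *
o=status.get_obs(); print(o['tool_pos'],o['force']); d=o['tool_pos'][:2]-[545.35,200.7]; print(d@[-.137,.9906])
E
```

```text
t: 37.65
tool_pos: [545.5, 210.7, 51.7]
tcp_rot: [3.141, 0.001, 0.136]
force: [-2.8, 0.5, 3.6]
opening: 11.7
gripper_force: 30.0
t: 38.9
tool_pos: [546.7, 201.8, 51.7]
tcp_rot: [3.141, 0.001, 0.137]
force: [-3.3, 0.6, 5.3]
opening: 11.6
gripper_force: 30.0
[546.702 201.782  51.714] [-3.256  0.588  5.332]
0.8861273974462244
```

```bash
python3 -m crank '[[0,0.001,0,0,1],[0,0.002,0,0,1],[0,0.003,0,0,1],[0,0.004,0,0,1],[0,0.005,0,0,1],[0,0.005,0,0,1],[0,0.005,0,0,1],[0,0.005,0,0,1],[0,0.005,0,0,1],[0,0.005,0,0,1]]'; python3 - <<'E'
from h import *
o=status.get_obs(); print(o['tool_pos'],o['force']); d=o['tool_pos'][:2]-[545.35,200.7]; print(d@[-.137,.9906])
E
```

```text
t: 40.15
tool_pos: [547.0, 199.8, 51.7]
tcp_rot: [-3.138, 0.0, 0.139]
force: [-4.8, 4.8, 4.0]
opening: 11.8
gripper_force: 30.0
[547.008 199.766  51.727] [-4.791  4.797  3.977]
-1.1523947269816495
```

```bash
python3 -m crank '[[0,0.001,0,0,1],[0,0.002,0,0,1],[0,0.003,0,0,1],[0,0.004,0,0,1],[0,0.004,0,0,1],[0,0.004,0,0,1],[0,0.004,0,0,1],[0,0.004,0,0,1],[0,0.004,0,0,1],[0,0.004,0,0,1]]'; python3 - <<'E'
from h import *
o=status.get_obs(); print(o['tool_pos'],o['force']); d=o['tool_pos'][:2]-[545.35,200.7]; print(d@[-.137,.9906])
E
```

```text
t: 41.4
tool_pos: [547.0, 199.7, 51.8]
tcp_rot: [-3.134, -0.001, 0.141]
force: [-4.6, 9.8, 4.2]
opening: 11.8
gripper_force: 30.1
[547.024 199.746  51.758] [-4.552  9.819  4.161]
-1.1740216396064727
```

```bash
python3 -m crank '[[0,-0.002,0,0,1],[0,-0.004,0,0,1],[0,-0.004,0,0,0.9],[0,-0.004,0,0,0.7],[0,-0.004,0,0,0.5],[0,-0.004,0,0,0.5],[0,-0.004,0,0,0.5],[0,-0.004,0,0,0.5],[0,-0.004,-0.01,0,0.5],[0,-0.004,-0.03,0,0.5]]' && python3 -m crank '[[0,0,-0.03,0,0.5],[0,0,-0.06,0,0.5],[0,0,-0.09,0,0.5],[0,0,-0.12,0,0.5],[0,0,-0.14,0,0.5],[0,0,-0.14,0,0.5],[0,0,-0.14,0,0.5],[0,0,-0.14,0,0.5],[0,0,-0.14,0,0.5],[0,0,-0.14,0,0.5]]'; python3 - <<'E'
from h import *
o=status.get_obs(); print(o['tool_pos'],o['tcp_rot'],o['force'])
im=imaging.capture('wrist')[...,::-1].copy(); cv2.imwrite('pics/w20.png',im)
c=cam('wrist',o); ub=lambda x,y,z: proj(c,[545.35-.137*x-.9906*y,200.7+.9906*x-.137*y,z])
p=ub(0,0,68); u,v=p.round().astype(int); g=cv2.cvtColor(im,cv2.COLOR_BGR2GRAY)
print(p,[ub(x,0,68).round(1) for x in (-6,6)],g[v,u-14:u+16].tolist())
e=ub(-94,15,46); print('end wall inner',e); r,q=int(round(e[1])),int(round(e[0])); print(g[r,q-25:q+15].tolist())
e=ub(100,15,46); print('low end',e); r,q=int(round(e[1])),int(round(e[0])); print(g[r,q-25:q+25].tolist())
A=np.load('w1.npy'); 
for n,z,X in (('pot_a',40,(541.3,22.3)),('cup',60,(560.9,-89.6))): print(n,proj(c,[*X,z]).round(0))
E
```

```text
t: 42.65
tool_pos: [547.4, 196.8, 81.9]
tcp_rot: [3.141, 0.001, 0.137]
force: [0.5, 0.1, -0.8]
opening: 46.6
gripper_force: 0.0
t: 43.9
tool_pos: [547.7, 196.9, 221.2]
tcp_rot: [3.141, 0.001, 0.137]
force: [0.2, -0.6, 0.5]
opening: 46.7
gripper_force: 0.0
[547.667 196.93  221.22 ] [3.141 0.001 0.137] [ 0.223 -0.608  0.467]
[313.43  191.792] [array([318.7, 191.8]), array([308.2, 191.8])] [120, 120, 120, 120, 119, 120, 121, 120, 118, 120, 123, 123, 122, 119, 118, 117, 118, 119, 118, 100, 79, 72, 77, 76, 74, 76, 75, 76, 76, 74]
end wall inner [389.72  199.137]
[123, 123, 123, 124, 123, 121, 122, 123, 125, 121, 124, 124, 125, 123, 124, 123, 125, 123, 124, 124, 122, 122, 121, 125, 123, 115, 111, 118, 120, 121, 121, 115, 101, 92, 90, 92, 92, 92, 93, 91]
low end [232.734 199.172]
[125, 122, 123, 124, 125, 125, 125, 126, 124, 124, 125, 123, 125, 125, 125, 125, 125, 125, 124, 126, 124, 126, 123, 123, 123, 126, 128, 124, 122, 122, 123, 122, 123, 121, 122, 122, 121, 122, 120, 123, 122, 120, 122, 122, 123, 121, 119, 122, 120, 120]
pot_a [453. 208.]
cup [555. 210.]
```

```bash
python3 - <<'E'
from h import *
im=cv2.imread('pics/w20.png'); hsv=cv2.cvtColor(im,cv2.COLOR_BGR2HSV); print(hsv[199,205:260:3,0].tolist())
t=imaging.capture('top')[...,::-1].copy(); s=imaging.capture('side')[...,::-1].copy()
for a,b,rs in ((cv2.imread('pics/top0.png'),t,[(285,325,120,160),(360,415,105,170),(290,325,222,258),(342,372,218,246)]),(cv2.imread('pics/side0.png'),s,[(380,435,185,265),(293,322,192,212),(300,328,208,242)])):
    for x0,x1,y0,y1 in rs:
        r=[]
        for m in (a,b):
            h=cv2.cvtColor(m[y0:y1,x0:x1].copy(),cv2.COLOR_BGR2HSV); k=(h[...,0]<22)&(h[...,1]>110)&(h[...,2]>70); yy,xx=np.where(k); r.append((k.sum(),xx.mean().round(1),yy.mean().round(1)))
        print(r)
E
```

```text
[104, 104, 104, 104, 103, 104, 104, 103, 104, 104, 13, 14, 14, 14, 14, 14, 14, 14, 14]
[(np.int64(813), np.float64(16.8), np.float64(18.7)), (np.int64(817), np.float64(16.8), np.float64(18.7))]
[(np.int64(1993), np.float64(26.8), np.float64(31.7)), (np.int64(1994), np.float64(26.9), np.float64(31.8))]
[(np.int64(639), np.float64(16.4), np.float64(16.7)), (np.int64(638), np.float64(16.4), np.float64(16.7))]
[(np.int64(401), np.float64(14.2), np.float64(13.7)), (np.int64(402), np.float64(14.2), np.float64(13.6))]
[(np.int64(2715), np.float64(24.3), np.float64(37.4)), (np.int64(2713), np.float64(24.3), np.float64(37.5))]
[(np.int64(451), np.float64(15.4), np.float64(9.1)), (np.int64(449), np.float64(15.4), np.float64(9.1))]
[(np.int64(610), np.float64(11.4), np.float64(14.1)), (np.int64(625), np.float64(11.4), np.float64(14.3))]
```

The cover now ends at the low end wall, its bar is centred over the box and there is no gap at the closed end. The pots, jar and cup show no shift from the first pictures, and the arm is clear.

```bash
python3 -c "
from plant import ctrl
print(ctrl.hand_in())"
```

```text
the job is handed in; nothing more can be done
None
```

The paddle lies flat in the long compartment, the cover is slid fully shut, the pots, jar and cup have not moved, and the job was handed in at about 44 s; no verdict was returned.

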